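# Clear stuck stir bars from a tipping tube

### The job

Two stirring bars are wedged in the bottom of the clear tube on the stand. Tip the tube over to its stop so that its lower end swings out over the white tray, then take the push rod from the rack and push it down the tube until its collar meets the mouth, so that both bars drop into the tray. Leave the tube tipped and the rod fully home in it, and do not disturb the jar, bottle and vial standing nearby.

Things in the scene. Friction and masses are not known exactly. Their poses are not given: they have to be found in the camera images.
- stand: Fixed stand, grey foot 200 x 110 x 10 mm. Origin: on the bench under the tube's pivot; z up, x from the pivot to the tray (towards the robot's left), y along the pivot. Foot spans x -70..130 mm. Two fork uprights (18 x 10 mm, at y +-25.5 mm) reach 132 mm; pivot 120 mm above the bench. A rubber pad, 28 mm across, top 56 mm high, blocks the end of the upright tube.
- tube (a joint): Tilt of the clear tube about the pivot: 0 = upright (start), 0.611 rad (35 degrees) = tipped to its stop. Growing values lean the mouth towards the stand's -x (the robot's right) and swing the lower end to +x, over the tray. Stiff hinge: it stays where it is left and takes about 0.25 N m, some 5 to 6 N pushed at the mouth.
- tube_mouth (a point): Centre of the open upper end of the clear plastic tube; z points out of the tube along its axis, y along the pivot's axis. The mouth is 50 mm above the pivot; the tube is 110 mm long, 21 mm outside, 16 mm bore; the mouth is flared to a rim of 34 mm outside (29 mm inside) that tapers into the bore over 15 mm. Both ends are open.
- tube_outlet (a point): Centre of the tube's open lower end, 60 mm below the pivot along the tube. Two springy lips inside, 10 mm above the end, leave 10.5 mm free and give when a bar is pushed past with about 4 to 9 N.
- bar_a_center (a point): Centre of the lower white stirring bar, a round-ended rod 13 mm across, 22 mm long (its z is its length). At the start it lies in the tube on the lips.
- bar_b_center (a point): Centre of the upper white stirring bar, same size, at the start on top of the first; its upper end lies about 57 mm below the mouth.
- tray (a point): Centre of the inner floor of the white catch tray, fixed on the stand's foot: inside 86 x 90 mm, walls up to 44 mm above the bench, floor 13 mm above the bench, centre 75 mm from the pivot in the stand's x. Same axes as the stand.
- rack: Fixed white rack block 50 x 130 x 60 mm (x, y, z) with three holes in a row along its y; origin: centre of its underside. The rod stands upright in the middle hole (15 mm wide, floor 6 mm above the bench).
- rod_handle (a point): Centre of the push rod's square grey metal handle, 18 x 18 mm, 50 mm long along z; its flats face its own x and y. It is 156 mm above the rod's lower tip. Take the rod here. The rod weighs about 80 g.
- rod_tip (a point): Lower tip of the push rod; z runs up the rod. The steel shaft is 10 mm thick and 125 mm long from the tip to the underside of the collar (26 mm across, 6 mm thick); the handle follows directly above. With the collar on the mouth the tip stands 15 mm out of the tube's lower end.
- jar: Loose white jar with black lid, 72 mm across, 85 mm high; origin under its centre. Leave alone.
- amber: Loose amber bottle, 44 mm across, 85 mm high; origin under its centre. Leave alone.
- vial: Loose small glass vial, 28 mm across, 50 mm high; origin under its centre. Leave alone.
Not all that is in view belongs to the job. What is shaped like the part that bears rod_handle but turquoise is not meant. Of the things that look like the stand, the larger one is meant.

How it is judged:
By the outcome, as a careful person would: the job done as asked, in the order asked, and still so for the second after the job is handed in, with the robot touching nothing.
It also fails if it takes over 67 s, if anything falls off the work surface, if the arm or the gripper's body presses on something with over 40 N, if the wrist force passes 120 N, or if a joint passes its speed limit or range.

### The arm

A 7-joint arm with a two-finger parallel gripper is mounted at the origin on the work surface. World frame = base frame: x ahead of the robot, y to its left, z up, the work surface at z = 0. Lengths are in m, angles in rad, forces in N, time in s.
With the tool pointing down it reaches from about 0.425 to 0.95 m from the base axis. Payload 16.7 kg.
Tool frame: the origin (TCP) lies midway between the tips of the shut fingers; the grasp point (between the pads) lies 19 mm behind it; z points along the fingers, y is the direction in which the jaws open and shut (so a half turn about z gives the same grasp; the last joint's range is limited). The gripper opens to 94 mm and grips with 3 to 60 N. Pads are 16 mm wide; open, the fingers measure 119 mm over their backs; the gripper's body (75 mm by 177 mm) begins 78 mm behind the grasp point.
Start: joints at [1, 0.426, 0.074, 1.606, -0.034, 1.111, -0.067], TCP at [0.276, -0.616, 0.205] pointing down, gripper open.
Joint ranges: [-2.85, 2.85], [-0.5, 2.14], [-1.23, 1.37], [0.21, 2.46], [-1.02, 4.16], [0.16, 2.05], [-2.73, 2.73]. Speed limits (rad/s): [1.89, 1.89, 2.39, 2.39, 3.01, 3.01, 3.01].

### API

Orientations are given as a rotation vector (axis times angle).
In Python, from cell import ctrl, viewer, workorder gives the robot as it stands.
- The arm moves only by the shell command python3 -m pendant 'ROWS' [OPENING]. ROWS is JSON, a list of rows, each an object of numbers: "tx", "ty", "tz": the shift along the tool's x, y, z in m; "ax", "ay", "az": the turn, a rotation vector about the tool's x, y, z in degrees. In form: [{"tx": .., "ty": .., "tz": .., "ax": .., "ay": .., "az": ..}, ...]. A call has 1 to 12 rows; each row shifts and turns the commanded pose from where the row before left it, along the tool's axes as they then stand; what a row does not reach is not made up. A row lasts 1/10 s, in which the tool goes at most 50 mm and 8.59 degrees, less where a joint would pass 70% of its speed; a pose out of reach is approached as far as the arm can. A call is refused whole if a number of a shift passes 0.05 or a number of a turn 8.59, either way. A call with a gripper value outside its range is refused whole. OPENING is the opening, from 0 (shut) to 1 (fully open), set as the call begins (- or left out, the last holds). The fingers move at their own pace and stop on an object; the grip force is fixed at half the most. Time passes only in rows, so rows that do not move let the fingers close. It gives the time, the measured TCP pose, the force and the opening at its end, in the units of the state.
- ctrl.observe(): the state, without advancing time (a new reading comes with each control period).
- viewer.camera(name): name is "scene" or "top" or "wrist"; returns a dict with "frame" (384x512x3 uint8, blue, green, red), "z_map" (384x512 float32, m along the optical axis (not along the pixel's ray), 0 where there is no reading), "mtx" (3x3 intrinsics, pixels), "k1" (the pictures are not rectified: a ray, as slopes to the right and down, at radius r is drawn at 1 + k1 r^2 times it, then the intrinsics apply), "R" (3x3) and "t" (3): a world point X has camera coordinates R X + t. Camera axes: x right, y down, z forward; pixel columns grow to the right and rows downward; lengths in m; the calibration is good to about 2 mm. A picture is of the moment at which its call begins.
- workorder.job_done(): hands the job in, once; it reports no verdict.
Trained networks look in the newest picture that a camera, given by its name, has taken for a name from the list of things; names that differ only in an ending like _2 or _b are one class to them, and where a whole thing is asked for, a point or a joint stands for the part that bears it (a point fixed in the world has none). Each returns a list of dicts, best first, with "p" (0 to 1); they miss things now and then, are a little off and sometimes report something else, mostly with a low value. They report only what shows in the picture. A call takes as long as a camera call. They do not tell look-alikes from the thing itself.
- viewer.boxes_of(label, camera): "position" ([column, row] in pixels, amid what is visible of it).
The state is a dict: "clock": time; "qpos": joint angles; "qvel": joint speeds; "joint_efforts": joint torques, N m; "position": TCP position; "tcp_rot": TCP orientation; "ft_force": force on the tool from outside, world axes, zero at the start; "wrist_torque": the same for the moment, N m; "grip_width": opening from 0.0 (shut) to 1.0 (fully open).
Only numpy, scipy, OpenCV 4.12 (cv2) and the standard library are available. Lean on these libraries where they do the work, as an engineer would, in place of code of your own. Each camera call takes 0.05 s, during which the arm holds its last target.

## Working session

There is one attempt and no reset: what is moved stays moved. The work goes in short steps, Python scripts to look and compute and a shell command to move; the robot and the scene stay as the last step left them, time stands still between calls to the robot, and variables do not carry over. Pictures are saved under pics/ and viewed, and the job is handed in when it is done.

```bash
ls; mkdir -p pics; cat > h.py <<'E'
import numpy as np,cv2
from cell import ctrl,viewer,workorder
def snap(n,f):
    c=viewer.camera(n); cv2.imwrite('pics/'+f,c['frame']); np.savez('pics/'+f+'.npz',**{k:np.array(v) for k,v in c.items()}); return c
def load(f): return dict(np.load('pics/'+f+'.npz'))
def ray(c,u,v):
    K=c['mtx']; p=np.array([(u-K[0,2])/K[0,0],(v-K[1,2])/K[1,1]]); s=p.copy()
    for _ in range(20): s=p/(1+float(c['k1'])*(s@s))
    return np.array([s[0],s[1],1.])
def pt(c,u,v,z=None):
    z=c['z_map'][int(round(v)),int(round(u))] if z is None else z
    return c['R'].T@(ray(c,u,v)*z-c['t'])
def atz(c,u,v,Z):
    o=-c['R'].T@c['t']; d=c['R'].T@ray(c,u,v); return o+d*(Z-o[2])/d[2]
def proj(c,X):
    q=c['R']@np.array(X)+c['t']; s=q[:2]/q[2]; s=s*(1+float(c['k1'])*(s@s)); K=c['mtx']
    return np.array([K[0,0]*s[0]+K[0,2],K[1,1]*s[1]+K[1,2]])
def cloud(c):
    H,W=c['z_map'].shape; K=c['mtx']; u,v=np.meshgrid(np.arange(W),np.arange(H))
    p=np.stack([(u-K[0,2])/K[0,0],(v-K[1,2])/K[1,1]],-1); s=p.copy()
    for _ in range(20): s=p/(1+float(c['k1'])*(s**2).sum(-1,keepdims=True))
    q=np.concatenate([s,np.ones((H,W,1))],-1)*c['z_map'][...,None]
    X=(q-c['t'])@c['R']; X[c['z_map']==0]=np.nan; return X
E
python3 - <<'E'
from h import *
np.set_printoptions(precision=4,suppress=True)
for n in ['scene','top','wrist']:
    c=snap(n,n+'0.png'); print(n,c['mtx'].tolist(),c['k1'],c['R'].tolist(),c['t'])
    for l in ['stand','tube','tube_mouth','tube_outlet','bar_a_center','tray','rack','rod_handle','rod_tip','jar','amber','vial']:
        print(l,[(np.round(d['position']).tolist(),round(d['p'],2)) for d in viewer.boxes_of(l,n)])
print(ctrl.observe())
E
```

```text
pics
scene [[420.74564284219315, 0.0, 248.29990661153977], [0.0, 420.74564284219315, 194.29247685289167], [0.0, 0.0, 1.0]] 0.04634871318006089 [[-0.07356479041432522, 0.9971634082900526, -0.01591724783565378], [0.5234291436704634, 0.025020178967418982, -0.85170178008552], [-0.8488875974872652, -0.0709868143517058, -0.5237849931226501]] [ 0.042  -0.1726  1.5476]
stand [([210.0, 196.0], 0.97), ([222.0, 236.0], 0.71)]
tube [([216.0, 191.0], 0.58), ([210.0, 169.0], 0.48)]
tube_mouth [([213.0, 193.0], 0.57)]
tube_outlet [([222.0, 195.0], 0.65)]
bar_a_center [([145.0, 214.0], 0.64)]
tray [([209.0, 196.0], 0.88), ([224.0, 235.0], 0.75)]
rack [([144.0, 217.0], 0.74)]
rod_handle [([152.0, 169.0], 0.85), ([137.0, 176.0], 0.8)]
rod_tip [([136.0, 180.0], 0.69), ([147.0, 167.0], 0.59)]
jar [([356.0, 217.0], 0.61)]
amber [([134.0, 264.0], 0.75)]
vial [([370.0, 289.0], 0.69)]
top [[350.87616006340056, 0.0, 253.0652008757727], [0.0, 350.87616006340056, 190.22360589935596], [0.0, 0.0, 1.0]] 0.006082551729763476 [[0.014120692610946409, -0.9998494322040019, -0.010085581863369551], [-0.9808855081294424,
[... 965 characters left out ...]
09361940557939279, -0.9730418722408541]] [-0.6753 -0.0232  0.3905]
stand []
tube []
tube_mouth []
tube_outlet []
bar_a_center []
tray []
rack []
rod_handle []
rod_tip []
jar []
amber []
vial []
{'clock': 1.95, 'qpos': array([ 0.9995,  0.4261,  0.0739,  1.606 , -0.0341,  1.1107, -0.0671]), 'qvel': array([ 0.0004, -0.001 ,  0.0004, -0.0016,  0.0018, -0.0001, -0.0006]), 'joint_efforts': array([ -0.0002, -93.5533,   3.6627, -45.4553,  -0.0492,   0.0129,
        -0.0001]), 'position': array([ 0.2763, -0.6158,  0.2055]), 'tcp_rot': array([-3.072 , -0.6575, -0.0001]), 'ft_force': array([-0.9336,  0.8872,  0.2144]), 'wrist_torque': array([ 0.0044, -0.0331,  0.0191]), 'grip_width': 1.000106368102072}
```

View images.

```bash
python3 - <<'E'
import cv2
s=cv2.imread('pics/scene0.png'); t=cv2.imread('pics/top0.png')
cv2.imwrite('pics/s0c.png',cv2.resize(s[130:330,90:410],None,fx=2.5,fy=2.5,interpolation=3))
cv2.imwrite('pics/t0c.png',cv2.resize(t[110:310,130:450],None,fx=2.5,fy=2.5,interpolation=3))
E
```

```text
(no output)
```

View pics/s0c.png

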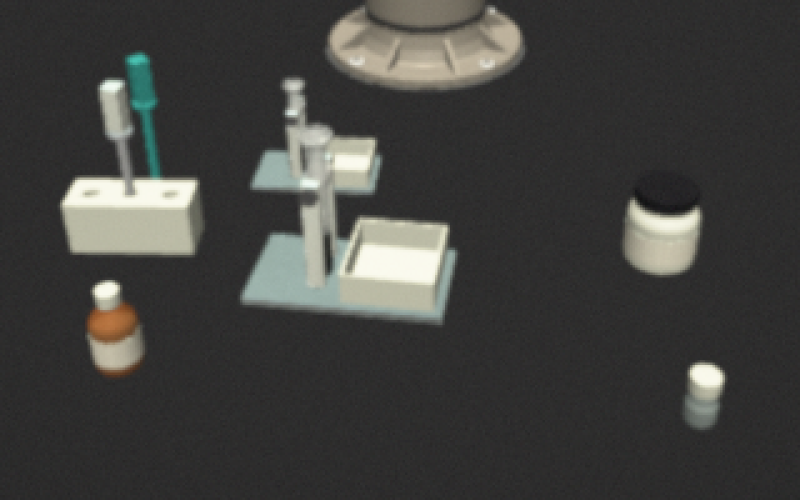

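View pics/t0c.png

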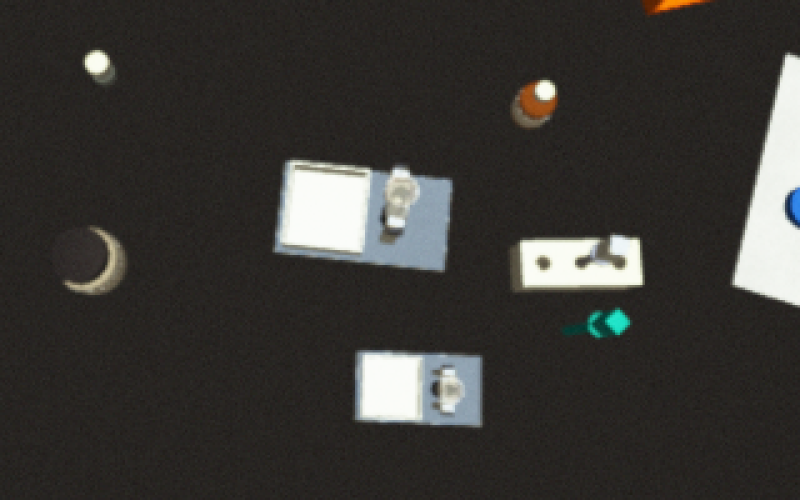

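The scene view shows the larger stand at full-image pixel (225,230), with the tray on the robot's left. The rack with the grey rod is at (140,215), the turquoise decoy rod is behind it, and a small decoy stand sits nearer the base. Next I measure them.

```bash
python3 - <<'E'
from h import *
np.set_printoptions(precision=4,suppress=True)
c=load('top0.png'); X=cloud(c)
# corners from crop coords
f=lambda x,y:(130+x/2.5,110+y/2.5)
for n,(x,y),Z in [('footA',(286,160),.01),('footB',(452,180),.01),('footC',(443,270),.01),('footD',(276,252),.01),
  ('mouth',(401,189),.17),('trayTL',(288,162),.044),('trayTR',(371,171),.044),('trayBR',(364,254),.044),
  ('rackTL',(521,239),.06),('rackTR',(641,237),.06),('rackBR',(644,286),.06),('rackBL',(519,289),.06),('hole1',(543,262),.06),('hole3',(619,262),.06),('holeM',(582,262),.06),('handle',(619,243),.187),('teal',(618,322),.187)]:
    u,v=f(x,y); print(n,atz(c,u,v,Z),pt(c,u,v))
for n,cc in [('top',c),('scene',load('scene0.png'))]:
    X=cloud(cc); img=cc['frame'].astype(int)
    Z=X[...,2]
    for nm,lo,hi,xr,yr in [('mouth',.155,.185,(.45,.75),(-.2,.05)),('handle',.14,.20,(.4,.75),(-.5,-.2)),('rack',.055,.064,(.4,.7),(-.45,-.2)),('foot',.007,.0125,(.5,.75),(-.25,.1)),('traytop',.040,.047,(.5,.75),(-.25,.15)),('trayfloor',.0125,.016,(.5,.75),(-.25,.15)),('amber',.02,.1,(.62,.85),(-.4,-.2)),('jar',.02,.1,(.4,.75),(.1,.5)),('vial',.02,.06,(.6,.9),(.1,.5))]:
        m=(Z>lo)&(Z<hi)&(X[...,0]>xr[0])&(X[...,0]<xr[1])&(X[...,1]>yr[0])&(X[...,1]<yr[1])
        P=X[m]
        if len(P)>3:
            r=cv2.minAreaRect((P[:,:2]*1000).astype(np.float32))
            print(n,nm,len(P),P.mean(0),P.min(0),P.max(0),'rect',np.round(r[0],1),np.round(r[1],1),round(r[2],1))
E
```

```text
footA [0.6284 0.0468 0.01  ] [ 0.6312  0.0473 -0.0016]
footB [ 0.6062 -0.1508  0.01  ] [ 0.6077 -0.1518  0.0035]
footC [ 0.4988 -0.1385  0.01  ] [ 0.4986 -0.1382  0.0116]
footD [0.5174 0.0564 0.01  ] [0.5185 0.0568 0.0023]
mouth [ 0.5605 -0.075   0.17  ] [ 0.5687 -0.0786  0.1317]
trayTL [0.6177 0.0431 0.044 ] [0.6255 0.0443 0.012 ]
trayTR [ 0.6081 -0.0527  0.044 ] [ 0.6083 -0.0527  0.0434]
trayBR [ 0.5117 -0.0448  0.044 ] [ 0.5163 -0.0465  0.0105]
rackTL [ 0.5286 -0.2185  0.06  ] [ 0.5383 -0.233  -0.002 ]
rackTR [ 0.5326 -0.3515  0.06  ] [ 0.5424 -0.3743 -0.0015]
rackBR [ 0.4781 -0.3516  0.06  ] [ 0.4844 -0.374  -0.0007]
rackBL [ 0.473  -0.2145  0.06  ] [ 0.4783 -0.2269  0.0057]
hole1 [ 0.5032 -0.242   0.06  ] [ 0.5071 -0.2496  0.0301]
hole3 [ 0.5043 -0.3257  0.06  ] [ 0.5072 -0.3332  0.038 ]
holeM [ 0.5038 -0.2849  0.06  ] [ 0.5015 -0.2796  0.0776]
handle [ 0.5061 -0.2831  0.187 ] [ 0.5062 -0.2831  0.1868]
teal [ 0.4304 -0.278   0.187 ] [ 0.4307 -0.2793  0.183 ]
top mouth 108 [ 0.5616 -0.077   0.1645] [ 0.544  -0.0917  0.155 ] [ 0.5753 -0.0614  0.1722] rect [559.7 -76.4] [30.5 31.2]
[... 1483 characters left out ...]
] [0.7199 0.0584 0.0125] rect [610.5 -95.4] [218.8 307.9] 0.0
scene traytop 322 [ 0.5852 -0.0566  0.0433] [ 0.5058 -0.2499  0.0401] [0.7191 0.0483 0.0469] rect [ 611.8 -100.4] [213.1 298.2] 0.3
scene trayfloor 437 [ 0.5623 -0.0279  0.0139] [ 0.5112 -0.2488  0.0125] [0.7195 0.054  0.016 ] rect [615.  -97.2] [208.2 302.7] 0.2
scene amber 689 [ 0.7415 -0.2816  0.0532] [ 0.6856 -0.4     0.0202] [ 0.8498 -0.2239  0.0886] rect [ 761.9 -317.2] [ 40.1 235.4] 40.5
scene jar 1138 [0.569  0.265  0.0575] [0.4721 0.2314 0.0201] [0.7497 0.3024 0.0878] rect [610.2 277.6] [277.   70.2] 6.0
scene vial 245 [0.7418 0.2689 0.041 ] [0.7244 0.2559 0.0201] [0.7509 0.2842 0.0536] rect [738.  269.8] [25.6 28. ] 10.3
```

```bash
python3 -m pendant '[{"tz":-0.035},{"tz":-0.035},{"tz":-0.035},{"tx":0.036,"ty":-0.03},{"tx":0.036,"ty":-0.03},{"tx":0.036,"ty":-0.03},{"tx":0.036,"ty":-0.03},{"tx":0.036,"ty":-0.03},{"tx":0.036,"ty":-0.03},{"tx":0.036,"ty":-0.03},{"tx":0.036,"ty":-0.03}]' 0
python3 - <<'E'
from h import *
c=load('top0.png')
np.set_printoptions(precision=4,suppress=True)
for n in ['top0.png','scene0.png']:
    c=load(n);X=cloud(c)
    for zlo in (.183,.15):
        m=(X[...,2]>zlo)&(X[...,0]>.47)&(X[...,0]<.6)&(X[...,1]<-.2)&(X[...,1]>-.35)
        P=X[m];print(n,zlo,len(P),P.mean(0),P.min(0),P.max(0),cv2.minAreaRect((P[:,:2]*1000).astype(np.float32)))
    m=(X[...,2]>.08)&(X[...,2]<.115)&(X[...,0]>.47)&(X[...,0]<.6)&(X[...,1]<-.2)&(X[...,1]>-.35)
    print('shaft',m.sum(),X[m].mean(0) if m.any() else '')
w=load('wrist0.png'); print('camC',-w['R'].T@w['t'])
E
```

```text
top0.png 0.183 59 [ 0.5035 -0.283   0.1868] [ 0.4946 -0.2916  0.1833] [ 0.514  -0.2737  0.1898] ((503.8445739746094, -283.19683837890625), (17.871627807617188, 17.820220947265625), 79.7108383178711)
top0.png 0.15 106 [ 0.5024 -0.2808  0.1778] [ 0.4934 -0.2916  0.1501] [ 0.514  -0.2732  0.1898] ((503.6217346191406, -283.1563720703125), (17.871627807617188, 18.273170471191406), 79.7108383178711)
shaft 11 [ 0.502  -0.2801  0.0941]
scene0.png 0.183 36 [ 0.5084 -0.284   0.1864] [ 0.4959 -0.2923  0.183 ] [ 0.5171 -0.2756  0.1887] ((506.1902160644531, -283.1800537109375), (17.199216842651367, 20.184720993041992), 84.45841217041016)
scene0.png 0.15 153 [ 0.5105 -0.2828  0.1712] [ 0.4959 -0.295   0.15  ] [ 0.5177 -0.2743  0.1887] ((506.6282958984375, -284.05706787109375), (20.17693328857422, 20.88132667541504), 80.3712158203125)
shaft 47 [ 0.5084 -0.2838  0.0975]
camC [ 0.3382 -0.5888  0.3847]schema error: expected keys tx, ty, tz, ax, ay, az
```

```bash
python3 -m pendant '[{"tx":0,"ty":0,"tz":-0.035,"ax":0,"ay":0,"az":0},{"tx":0,"ty":0,"tz":-0.035,"ax":0,"ay":0,"az":0},{"tx":0,"ty":0,"tz":-0.035,"ax":0,"ay":0,"az":0},{"tx":0.036,"ty":-0.03,"tz":0,"ax":0,"ay":0,"az":0},{"tx":0.036,"ty":-0.03,"tz":0,"ax":0,"ay":0,"az":0},{"tx":0.036,"ty":-0.03,"tz":0,"ax":0,"ay":0,"az":0},{"tx":0.036,"ty":-0.03,"tz":0,"ax":0,"ay":0,"az":0},{"tx":0.036,"ty":-0.03,"tz":0,"ax":0,"ay":0,"az":0},{"tx":0.036,"ty":-0.03,"tz":0,"ax":0,"ay":0,"az":0},{"tx":0.036,"ty":-0.03,"tz":0,"ax":0,"ay":0,"az":0}]' 0
```

```text
clock: 2.95
position: [0.4208, -0.3193, 0.3108]
tcp_rot: [3.072, 0.657, 0.001]
ft_force: [0.7, -0.9, 0.2]
grip_width: 0.182
```

```bash
python3 -m pendant '[{"tx":0.036,"ty":-0.03,"tz":0,"ax":0,"ay":0,"az":0},{"tx":0.036,"ty":-0.03,"tz":0,"ax":0,"ay":0,"az":0},{"tx":0.036,"ty":-0.03,"tz":0,"ax":0,"ay":0,"az":0},{"tx":0.036,"ty":-0.03,"tz":0,"ax":0,"ay":0,"az":0},{"tx":0.036,"ty":-0.03,"tz":0,"ax":0,"ay":0,"az":0},{"tx":0.036,"ty":-0.03,"tz":0,"ax":0,"ay":0,"az":0},{"tx":0.033,"ty":-0.026,"tz":0,"ax":0,"ay":0,"az":0},{"tx":0,"ty":0,"tz":0,"ax":0,"ay":0,"az":7.5},{"tx":0,"ty":0,"tz":0,"ax":0,"ay":0,"az":7.5},{"tx":0,"ty":0,"tz":0,"ax":0,"ay":0,"az":7.5},{"tx":0,"ty":0,"tz":0,"ax":0,"ay":0,"az":7.5},{"tx":0,"ty":0,"tz":0,"ax":0,"ay":0,"az":0}]' 0
python3 - <<'E'
from h import *
c=snap('wrist','w1.png'); s=ctrl.observe(); print(s['position'],s['tcp_rot'],s['qpos'],s['ft_force'])
print('camC',-c['R'].T@c['t'])
print(proj(c,[.5605,-.076,.17]))
E
```

```text
clock: 4.15
position: [0.5631, -0.0312, 0.3105]
tcp_rot: [3.137, -0.164, 0.0]
ft_force: [-0.2, 0.5, 0.7]
grip_width: 0.001
[ 0.56312574 -0.0311013   0.31058628] [ 3.13772128e+00 -1.55483714e-01  2.79442227e-04] [ 0.20265473  0.18244001 -0.30222117  1.70862097  0.0568175   1.25892863
 -1.78210654] [-0.02417748  0.17398035 -0.86702298]
camC [ 0.63043394 -0.03829529  0.489822  ]
[297.80024032 180.32648808]
```

View pics/w1.png

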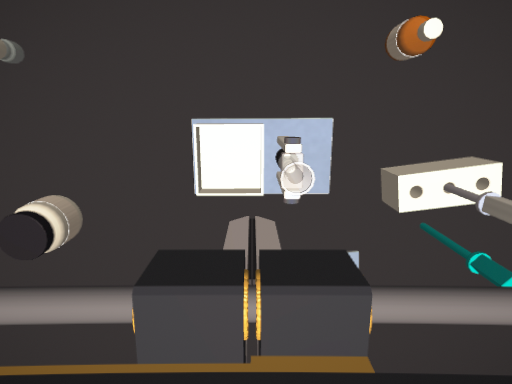

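The mouth rim is at (297,179) in the wrist image, within about 1 px of my estimate. Now I descend beside it.

```bash
python3 -m pendant '[{"tx":0,"ty":0,"tz":0.038,"ax":0,"ay":0,"az":0},{"tx":0,"ty":0,"tz":0.038,"ax":0,"ay":0,"az":0},{"tx":0,"ty":0,"tz":0.038,"ax":0,"ay":0,"az":0},{"tx":0,"ty":0,"tz":0.039,"ax":0,"ay":0,"az":0},{"tx":0,"ty":0,"tz":0,"ax":0,"ay":0,"az":0}]' 0
python3 -m pendant '[{"tx":0,"ty":0.006,"tz":0,"ax":0,"ay":0,"az":0},{"tx":0,"ty":0.006,"tz":0,"ax":0,"ay":0,"az":0},{"tx":0,"ty":0.006,"tz":0,"ax":0,"ay":0,"az":0},{"tx":0,"ty":0.006,"tz":0,"ax":0,"ay":0,"az":0},{"tx":0,"ty":0.006,"tz":0,"ax":0,"ay":0,"az":0},{"tx":0,"ty":0.006,"tz":0,"ax":0,"ay":0,"az":0}]' 0
```

```text
clock: 4.7
position: [0.5603, -0.0313, 0.1533]
tcp_rot: [-3.138, 0.154, 0.011]
ft_force: [-0.2, -0.6, 1.0]
grip_width: 0.003
clock: 5.3
position: [0.5607, -0.0668, 0.1594]
tcp_rot: [-3.137, 0.159, -0.005]
ft_force: [1.1, 5.6, 0.9]
grip_width: 0.001
```

```bash
python3 -m pendant '[{"tx":0,"ty":0.005,"tz":0,"ax":0,"ay":0,"az":0},{"tx":0,"ty":0.005,"tz":0,"ax":0,"ay":0,"az":0},{"tx":0,"ty":0.005,"tz":0,"ax":0,"ay":0,"az":0},{"tx":0,"ty":0.005,"tz":0,"ax":0,"ay":0,"az":0},{"tx":0,"ty":0.005,"tz":0,"ax":0,"ay":0,"az":0}]' 0
python3 -m pendant '[{"tx":0,"ty":0.003,"tz":0,"ax":0,"ay":0,"az":0},{"tx":0,"ty":0.002,"tz":0,"ax":0,"ay":0,"az":0}]' 0
python3 -m pendant '[{"tx":0,"ty":0.002,"tz":0,"ax":0,"ay":0,"az":0}]' 0
```

```text
clock: 5.8
position: [0.5587, -0.0806, 0.1587]
tcp_rot: [-3.126, 0.147, -0.004]
ft_force: [5.2, 73.8, -7.0]
grip_width: 0.003
clock: 6.0
position: [0.5586, -0.081, 0.1587]
tcp_rot: [-3.122, 0.141, -0.004]
ft_force: [5.5, 84.5, -6.1]
grip_width: 0.006
clock: 6.1
position: [0.5586, -0.0812, 0.1586]
tcp_rot: [-3.12, 0.138, -0.004]
ft_force: [6.1, 91.6, -7.6]
grip_width: 0.005
```

The stop came earlier than I computed: 91 N at the fingers. I chained moves without reading the force in between, so I'm backing off at once.

```bash
python3 -m pendant '[{"tx":0,"ty":-0.02,"tz":0,"ax":0,"ay":0,"az":0},{"tx":0,"ty":-0.02,"tz":0,"ax":0,"ay":0,"az":0},{"tx":0,"ty":-0.02,"tz":0,"ax":0,"ay":0,"az":0},{"tx":0,"ty":0,"tz":-0.04,"ax":0,"ay":0,"az":0},{"tx":0,"ty":0,"tz":-0.04,"ax":0,"ay":0,"az":0},{"tx":0,"ty":0,"tz":-0.04,"ax":0,"ay":0,"az":0},{"tx":0,"ty":0,"tz":-0.02,"ax":0,"ay":0,"az":0},{"tx":0,"ty":0,"tz":0,"ax":0,"ay":0,"az":0}]' 0
python3 - <<'E'
from h import *
np.set_printoptions(precision=4,suppress=True)
for n in ['wrist','scene','top']:
    c=snap(n,n+'2.png')
    print(n,'up',proj(c,[.5605,-.076,.17]),'tipped',proj(c,[.5605-.0287*.103,-.076-.0287*.995,.161]))
i=np.hstack([cv2.resize(cv2.imread('pics/scene2.png')[150:270,100:260],None,fx=2.5,fy=2.5),cv2.resize(cv2.imread('pics/top2.png')[130:250,220:380],None,fx=2.5,fy=2.5)])
w=cv2.imread('pics/wrist2.png')[90:240,170:370]
i=np.vstack([i,cv2.resize(w,(400,300)).repeat(1,0) @ np.eye(3) if 0 else np.hstack([cv2.resize(w,(400,300)),np.zeros((300,400,3),np.uint8)])])
cv2.imwrite('pics/m2.png',i)
s=ctrl.observe(); print(s['position'],s['tcp_rot'],s['ft_force'])
E
```

```text
clock: 6.9
position: [0.5638, -0.0396, 0.3021]
tcp_rot: [3.137, -0.16, 0.011]
ft_force: [-0.3, 0.3, 0.0]
grip_width: 0.006
wrist up [290.1241 184.7391] tipped [318.497 182.862]
scene up [215.1803 183.2588] tipped [203.6131 185.6395]
top up [290.8084 185.6136] tipped [301.8164 187.6324]
[ 0.562  -0.0396  0.2975] [ 3.1373 -0.1603  0.0003] [ 0.4328  0.0479 -0.092 ]
```

View pics/m2.png

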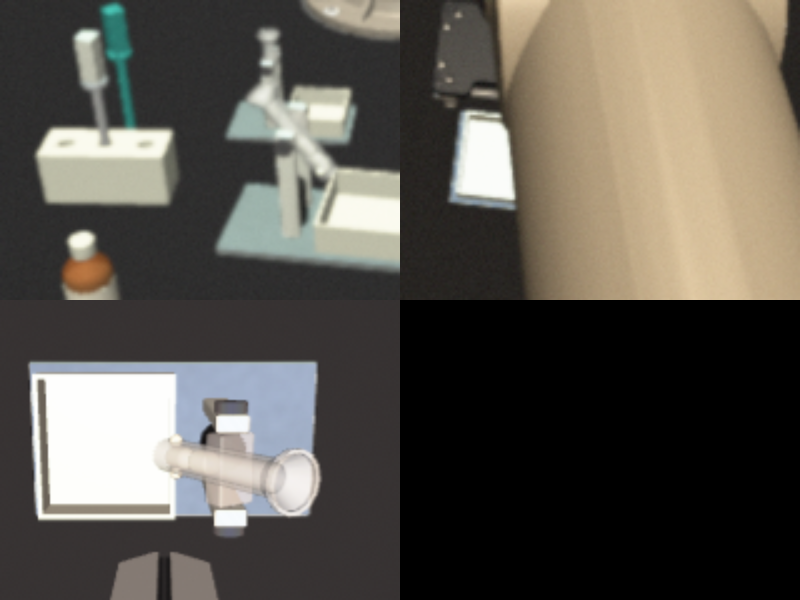

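The wrist view shows the tube tipped. Its mouth rim is at about (316,181), and the lower end at (253,167) is over the tray edge. I'll check the tilt and mouth position numerically.

```bash
python3 - <<'E'
from h import *
np.set_printoptions(precision=4,suppress=True)
O=np.array([.5605,-.076]);ex=np.array([.103,.995]);ey=np.array([-.995,.103])
for f,(u,v) in [('wrist2.png',(316,181)),('scene2.png',(205,188))]:
    c=load(f); 
    p=atz(c,u,v,.161); print(f,p,'stand',(p[:2]-O)@ex,(p[:2]-O)@ey)
    X=cloud(c); S=np.stack([(X[...,:2]-O)@ex,(X[...,:2]-O)@ey,X[...,2]],-1)
    m=(abs(S[...,1])<.019)&(S[...,2]>.142)&(S[...,2]<.2)&(abs(S[...,0])<.06)
    P=S[m]; print(len(P),P.mean(0),P.min(0),P.max(0))
    m=(abs(S[...,1])<.014)&(S[...,2]>.06)&(S[...,2]<.19)&(S[...,0]<.06)&(S[...,0]>-.06)
    P=S[m]
    # project on xz: axis fit of top surface
    a=np.linalg.svd(P-P.mean(0))[2][0] if len(P)<5000 else 0
    print(len(P),'axis',a,np.degrees(np.arctan2(abs(a[0]),abs(a[2]))))
    for d in (30,33,35,37):
        t=np.radians(d); w=P[:,0]*np.cos(t)+(P[:,2]-.12)*np.sin(t); print(d,np.percentile(w,[10,50,90,98]))
E
```

```text
wrist2.png [ 0.5596 -0.1022  0.161 ] stand -0.0261996429286443 -0.001854515400246136
933 [-0.0228 -0.0017  0.1537] [-0.0411 -0.0185  0.142 ] [-0.0017  0.0147  0.1713]
1865 axis [-0.6712  0.0355  0.7405] 42.1894676519337
30 [-0.0133  0.0081  0.0132  0.015 ]
33 [-0.0111  0.0087  0.0129  0.0149]
35 [-0.0098  0.0087  0.0129  0.0167]
37 [-0.0083  0.0083  0.0131  0.0184]
scene2.png [ 0.5683 -0.0995  0.161 ] stand -0.022584148353122706 -0.01013706218413993
145 [-0.0199 -0.0048  0.155 ] [-0.0395 -0.0186  0.1421] [-0.001  0.016  0.17 ]
367 axis [ 0.5911 -0.0505 -0.805 ] 36.289521068030595
30 [-0.0055  0.0073  0.0131  0.015 ]
33 [-0.0044  0.0075  0.0124  0.0139]
35 [-0.0051  0.0072  0.0123  0.0155]
37 [-0.005   0.0068  0.0127  0.0172]
```

```bash
python3 - <<'E'
from h import *
np.set_printoptions(precision=4,suppress=True)
O=np.array([.5605,-.076]);ex=np.array([.103,.995]);ey=np.array([-.995,.103])
c=load('wrist2.png');X=cloud(c); S=np.stack([(X[...,:2]-O)@ex,(X[...,:2]-O)@ey,X[...,2]],-1)
t=np.radians(35)
a=-S[...,0]*np.sin(t)+(S[...,2]-.12)*np.cos(t); w=S[...,0]*np.cos(t)+(S[...,2]-.12)*np.sin(t)
m=(abs(S[...,1])<.03)&(abs(w)<.03)&(a>.046)&(a<.06)
P=np.c_[w[m],S[...,1][m],a[m]]; print(len(P),P.min(0),P.max(0),P.mean(0))
r=cv2.minEnclosingCircle((P[:,:2]*1000).astype(np.float32)); print('rim circle w,y,r',r)
for q in range(8):
    th=np.arctan2(P[:,1],P[:,0]); k=(th>=-np.pi+q*np.pi/4)&(th<-np.pi+(q+1)*np.pi/4); print(q,k.sum(),P[k][:,2].mean() if k.any() else '', np.hypot(P[k,0],P[k,1]).max() if k.any() else '')
# tube body w,y band
m=(abs(S[...,1])<.03)&(a>-.0)&(a<.03)&(w>-.005)&(w<.03)
for lo in (0,.01,.02,.025):
    k=m&(a>=lo)&(a<lo+.01)&(abs(S[...,1])<.016); print(lo,k.sum(),S[k][:,1].min(),S[k][:,1].max(),np.percentile(w[k],[50,90,97]))
# rim tray fit: uprights tops
k=(abs(S[...,2]-.132)<.003)&(abs(abs(S[...,1])-.0255)<.009)&(abs(S[...,0])<.016)
Q=S[k];print('uprights',len(Q),Q.min(0),Q.max(0))
for sgn in(-1,1):
    z=Q[Q[:,1]*sgn>0]; print(sgn,len(z),z.min(0),z.max(0))
v=(c['frame'][90:240,270:370]); cv2.imwrite('pics/rim2.png',cv2.resize(v,None,fx=5,fy=5,interpolation=3)[:600])
print('rod', [proj(c,[.505,-.283,z]) for z in(.06,.137,.187)])
E
```

```text
316 [-0.0161 -0.0185  0.046 ] [0.0182 0.0147 0.0507] [ 0.0022 -0.0021  0.0485]
rim circle w,y,r ((1.2335190773010254, -1.934527039527893), 17.331928253173828)
0 40 0.048347831479608076 0.01665643401807468
1 30 0.04882931454055418 0.01851180474435941
2 45 0.04860644220900141 0.01923847861050393
3 60 0.04839756701640938 0.01929793393199047
4 43 0.048628663392151335 0.018001906655021438
5 24 0.04896722570005982 0.015534120085150887
6 35 0.048253798471136235 0.014687762225681735
7 39 0.04841308803791317 0.015455125058355603
0 326 -0.01594604947279669 0.015923993448151777 [0.0104 0.013  0.0133]
0.01 128 -0.012094460120476686 0.008507897649683278 [0.0094 0.011  0.0115]
0.02 137 -0.012035277432329518 0.008166700117906713 [0.0094 0.011  0.0113]
0.025 74 -0.01199002720922915 0.008166700117906713 [0.0092 0.0109 0.0112]
uprights 364 [-0.008  -0.0339  0.129 ] [0.0099 0.0335 0.1341]
-1 205 [-0.0078 -0.0339  0.129 ] [ 0.0099 -0.0171  0.1341]
1 159 [-0.008   0.0165  0.1291] [0.0094 0.0335 0.1339]
rod [array([445.4303, 192.9577]), array([487.1789, 209.8639]), array([525.7659, 225.4185])]
```

View pics/rim2.png

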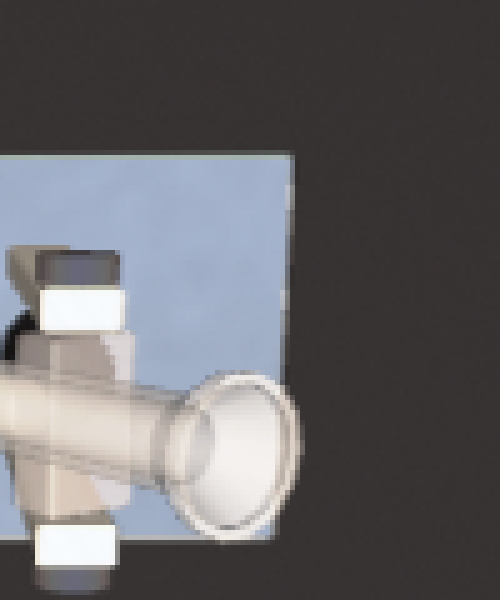

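The tilt is 35° with the rim plane flat, and the mouth is within about 2 mm of my model. Next I move over toward the rod, stopping short in x so the wrist camera can see the handle.

```bash
python3 -m pendant '[{"tx":-0.0125,"ty":0.0413,"tz":0,"ax":0,"ay":0,"az":0},{"tx":-0.0125,"ty":0.0413,"tz":0,"ax":0,"ay":0,"az":0},{"tx":-0.0125,"ty":0.0413,"tz":0,"ax":0,"ay":0,"az":0},{"tx":-0.0125,"ty":0.0413,"tz":0,"ax":0,"ay":0,"az":0},{"tx":-0.0125,"ty":0.0413,"tz":0,"ax":0,"ay":0,"az":0},{"tx":-0.0125,"ty":0.0413,"tz":0,"ax":0,"ay":0,"az":0},{"tx":0,"ty":0,"tz":0,"ax":0,"ay":0,"az":0},{"tx":0,"ty":0,"tz":0,"ax":0,"ay":0,"az":0},{"tx":0,"ty":0,"tz":0,"ax":0,"ay":0,"az":0}]' 0.6
python3 - <<'E'
from h import *
np.set_printoptions(precision=4,suppress=True)
c=snap('wrist','wrist3.png'); s=ctrl.observe(); print(s['position'],s['tcp_rot'],s['qpos'])
X=cloud(c)
m=(X[...,2]>.183)&(X[...,2]<.192)&(abs(X[...,0]-.505)<.03)&(abs(X[...,1]+.283)<.03)
P=X[m]; print(len(P),P.mean(0),P.min(0),P.max(0),cv2.minAreaRect((P[:,:2]*1000).astype(np.float32)))
print(proj(c,[.505,-.283,.187]))
E
```

```text
clock: 7.95
position: [0.4628, -0.277, 0.2969]
tcp_rot: [-3.137, 0.158, 0.001]
ft_force: [0.7, -0.3, 0.3]
grip_width: 0.6
[ 0.4629 -0.2768  0.2971] [-3.1371  0.1571  0.0009] [ 0.527   0.137  -0.1194  1.787   0.0169  1.2194 -1.268 ]
437 [ 0.5064 -0.2835  0.1869] [ 0.4966 -0.2933  0.1837] [ 0.5164 -0.2739  0.189 ] ((506.1336364746094, -283.4400939941406), (17.981977462768555, 17.954994201660156), 78.07268524169922)
[253.8666 141.0352]
```

View pics/wrist3.png

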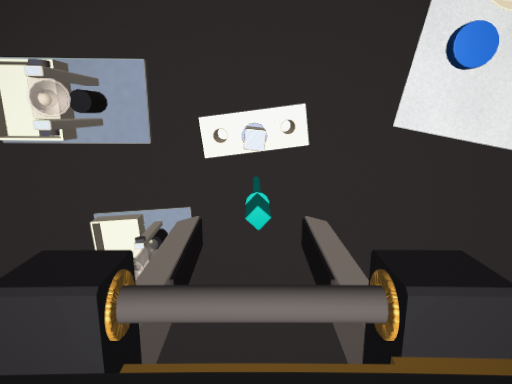

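Handle top is at (255,139) in the wrist view, which gives (0.506,-0.283) with the flats at yaw -12°. Aligning and descending.

```bash
python3 -m pendant '[{"tx":0.0438,"ty":0.0022,"tz":0,"ax":0,"ay":0,"az":0},{"tx":0,"ty":0,"tz":0,"ax":0,"ay":0,"az":6},{"tx":0,"ty":0,"tz":0.03,"ax":0,"ay":0,"az":0},{"tx":0,"ty":0,"tz":0.03,"ax":0,"ay":0,"az":0},{"tx":0,"ty":0,"tz":0,"ax":0,"ay":0,"az":0},{"tx":0,"ty":0,"tz":0,"ax":0,"ay":0,"az":0}]' 0.6
```

```text
clock: 8.6
position: [0.5062, -0.2839, 0.238]
tcp_rot: [-3.125, 0.322, 0.001]
ft_force: [-0.1, 0.3, 1.6]
grip_width: 0.598
```

```bash
python3 -m pendant '[{"tx":0,"ty":0,"tz":0.03,"ax":0,"ay":0,"az":0},{"tx":0,"ty":0,"tz":0.03,"ax":0,"ay":0,"az":0},{"tx":0,"ty":0,"tz":0.025,"ax":0,"ay":0,"az":0},{"tx":0,"ty":0,"tz":0.012,"ax":0,"ay":0,"az":0},{"tx":0,"ty":0,"tz":0,"ax":0,"ay":0,"az":0},{"tx":0,"ty":0,"tz":0,"ax":0,"ay":0,"az":0}]' 0.6
```

```text
clock: 9.2
position: [0.5068, -0.2849, 0.1421]
tcp_rot: [3.124, -0.324, 0.003]
ft_force: [0.3, -0.1, 0.2]
grip_width: 0.601
```

```bash
python3 -m pendant '[{"tx":0,"ty":0,"tz":0,"ax":0,"ay":0,"az":0},{"tx":0,"ty":0,"tz":0,"ax":0,"ay":0,"az":0},{"tx":0,"ty":0,"tz":0,"ax":0,"ay":0,"az":0},{"tx":0,"ty":0,"tz":0,"ax":0,"ay":0,"az":0},{"tx":0,"ty":0,"tz":0,"ax":0,"ay":0,"az":0},{"tx":0,"ty":0,"tz":0,"ax":0,"ay":0,"az":0},{"tx":0,"ty":0,"tz":0,"ax":0,"ay":0,"az":0},{"tx":0,"ty":0,"tz":0,"ax":0,"ay":0,"az":0}]' 0
```

```text
clock: 10.0
position: [0.5059, -0.2847, 0.1406]
tcp_rot: [3.125, -0.324, 0.0]
ft_force: [0.9, 0.4, 1.3]
grip_width: 0.192
```

```bash
python3 -m pendant '[{"tx":0,"ty":0,"tz":-0.02,"ax":0,"ay":0,"az":0},{"tx":0,"ty":0,"tz":-0.03,"ax":0,"ay":0,"az":0},{"tx":0,"ty":0,"tz":-0.04,"ax":0,"ay":0,"az":0},{"tx":0,"ty":0,"tz":-0.04,"ax":0,"ay":0,"az":0},{"tx":0,"ty":0,"tz":-0.04,"ax":0,"ay":0,"az":0},{"tx":0,"ty":0,"tz":-0.02,"ax":0,"ay":0,"az":-6},{"tx":0,"ty":0,"tz":0,"ax":7,"ay":0,"az":0},{"tx":0,"ty":0,"tz":0,"ax":7,"ay":0,"az":0},{"tx":0,"ty":0,"tz":0,"ax":7,"ay":0,"az":0},{"tx":0,"ty":0,"tz":0,"ax":7,"ay":0,"az":0},{"tx":0,"ty":0,"tz":0,"ax":7,"ay":0,"az":0},{"tx":0,"ty":0,"tz":0,"ax":0,"ay":0,"az":0}]' 0
cat > st.py <<'E'
from h import *
from scipy.spatial.transform import Rotation as Ro
np.set_printoptions(precision=4,suppress=True)
s=ctrl.observe(); R=Ro.from_rotvec(s['tcp_rot']).as_matrix(); p=s['position']
O=np.array([.5605,-.076]);ex=np.array([.103,.995,0]);ey=np.array([-.995,.103,0])
ax=-np.sin(np.radians(35))*ex+np.array([0,0,np.cos(np.radians(35))])
def show(mouth,d,L=.1346):
    tip=p+R[:,2]*L
    T=mouth+ax*(d+L)
    print('pos',p,'tip',tip,'q',s['qpos'],'F',s['ft_force'],'w',s['grip_width'])
    print('tool z vs -axis, in tool frame',R.T@-ax,'tool x.ey',R[:,0]@-ey)
    print('move in tool frame',R.T@(T-p))
E
python3 - <<'E'
from st import *
show(np.array([.5588,-.104,.1615]),.03)
E
```

```text
clock: 11.2
position: [0.5041, -0.2875, 0.3274]
tcp_rot: [-2.522, 0.137, -0.037]
ft_force: [-0.9, 0.3, -1.9]
grip_width: 0.191
pos [ 0.5041 -0.2875  0.3274] tip [ 0.5119 -0.2101  0.2175] q [ 0.7766  0.4212 -0.097   1.488  -0.4651  1.5977 -0.9242] F [-0.9485  0.344  -1.9361] w 0.19102793741844515
tool z vs -axis, in tool frame [0.0016 0.0053 1.0001] tool x.ey 1.0002972815766304
move in tool frame [ 0.0352 -0.0588  0.0795]
```

```bash
python3 -m pendant '[{"tx":0.0176,"ty":-0.0294,"tz":0,"ax":0,"ay":0,"az":0},{"tx":0.0176,"ty":-0.0294,"tz":0,"ax":0,"ay":0,"az":0},{"tx":0,"ty":0,"tz":0.03,"ax":-0.3,"ay":0,"az":0},{"tx":0,"ty":0,"tz":0.03,"ax":0,"ay":0,"az":0},{"tx":0,"ty":0,"tz":0,"ax":0,"ay":0,"az":0},{"tx":0,"ty":0,"tz":0,"ax":0,"ay":0,"az":0},{"tx":0,"ty":0,"tz":0,"ax":0,"ay":0,"az":0}]' 0
python3 - <<'E'
from st import *
m=np.array([.5588,-.104,.1615]); show(m,.03)
tip=p+R[:,2]*.1346
for n in ['wrist','scene','top']:
    c=snap(n,n+'4.png'); print(n,'mouth',proj(c,m),'tip',proj(c,tip),'coll',proj(c,tip-R[:,2]*.125))
b=lambda f,x,y,w,h,k: cv2.resize(cv2.imread('pics/'+f)[y:y+h,x:x+w],None,fx=k,fy=k,interpolation=3)
cv2.imwrite('pics/m4.png',np.vstack([cv2.resize(b('wrist4.png',176,40,160,120,4),(760,570))]))
cv2.imwrite('pics/n4.png',np.hstack([b('scene4.png',150,110,100,120,4),b('top4.png',260,130,100,120,4)]))
E
```

```text
clock: 11.9
position: [0.5496, -0.207, 0.316]
tcp_rot: [-2.535, 0.129, -0.042]
ft_force: [0.2, 0.7, -1.2]
grip_width: 0.191
pos [ 0.5496 -0.207   0.316 ] tip [ 0.5575 -0.131   0.2052] q [ 0.6726  0.3899 -0.1413  1.5538 -0.4907  1.4883 -1.0247] F [ 0.2079  0.6919 -1.2488] w 0.191168762422959
tool z vs -axis, in tool frame [-0.0007 -0.007   1.0001] tool x.ey 1.0003156220828162
move in tool frame [-0.0014  0.0038  0.0213]
wrist mouth [254.248  175.2946] tip [251.8519 183.6653] coll [251.8215 227.8739]
scene mouth [203.744  185.7314] tip [190.9478 168.9007] coll [155.8466 125.4947]
top mouth [301.6139 187.1017] tip [315.1872 184.0469] coll [356.9497 177.5254]
```

View pics/wrist4.png

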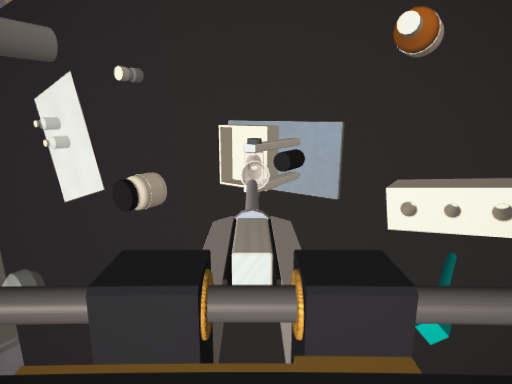

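View pics/n4.png

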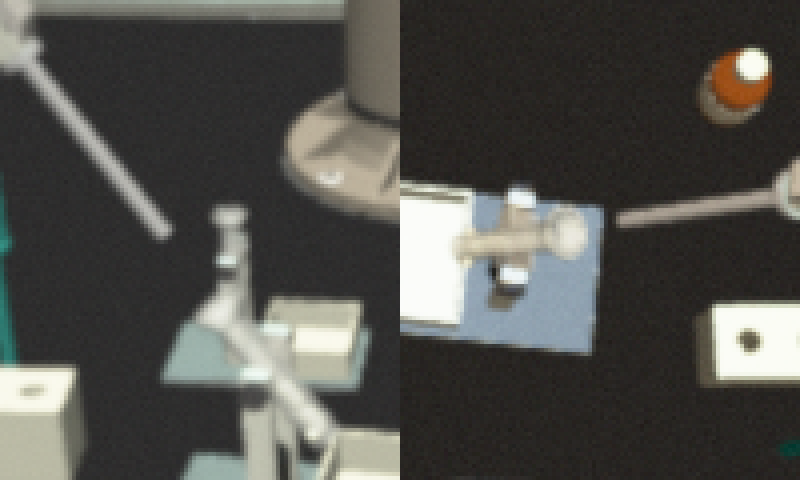

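View pics/m4.png

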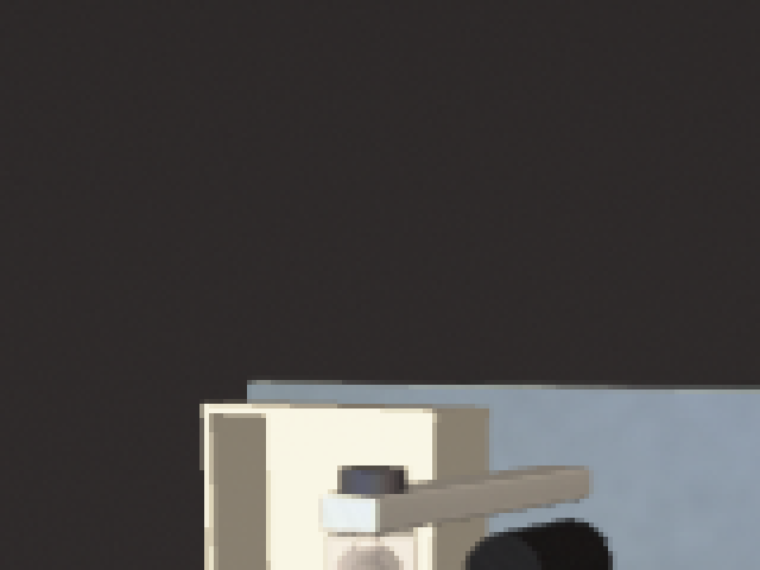

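```bash
python3 - <<'E'
from h import *
im=cv2.imread('pics/wrist4.png')[140:230,195:315]
cv2.imwrite('pics/m4b.png',cv2.resize(im,None,fx=6,fy=6,interpolation=3))
E
```

```text
(no output)
```

View pics/m4b.png

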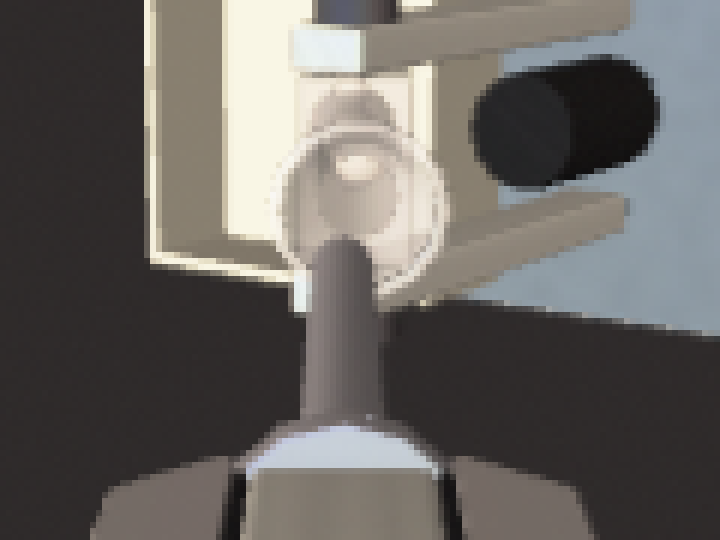

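Rim centre is at (254.8,174.7) and the rod tip at about (252,182). Both match the prediction within about 2 px, so I make the small correction and advance to the mouth.

```bash
python3 -m pendant '[{"tx":-0.0014,"ty":0.0038,"tz":0,"ax":0.4,"ay":0,"az":0},{"tx":0,"ty":0,"tz":0.015,"ax":0,"ay":0,"az":0},{"tx":0,"ty":0,"tz":0.015,"ax":0,"ay":0,"az":0},{"tx":0,"ty":0,"tz":0,"ax":0,"ay":0,"az":0},{"tx":0,"ty":0,"tz":0,"ax":0,"ay":0,"az":0},{"tx":0,"ty":0,"tz":0,"ax":0,"ay":0,"az":0}]' 0
python3 - <<'E'
from st import *
for i in range(3):
    s=ctrl.observe(); R=Ro.from_rotvec(s['tcp_rot']).as_matrix(); p=s['position']
    import st; st.s,st.R,st.p=s,R,p
    show(np.array([.5588,-.104,.1615]),.0)
E
```

```text
clock: 12.65
position: [0.5494, -0.1921, 0.2885]
tcp_rot: [-2.526, 0.129, -0.041]
ft_force: [-0.5, -0.7, -0.8]
grip_width: 0.19
pos [ 0.5494 -0.1921  0.2885] tip [ 0.5573 -0.1152  0.1784] q [ 0.6647  0.3988 -0.1504  1.6056 -0.5008  1.4324 -1.0094] F [-0.514  -0.7441 -0.7874] w 0.1901736777591087
tool z vs -axis, in tool frame [0.0005 0.0015 1.0001] tool x.ey 1.0003160462525524
move in tool frame [0.0003 0.0003 0.0203]
pos [ 0.5494 -0.1921  0.2885] tip [ 0.5573 -0.1152  0.1784] q [ 0.6647  0.3988 -0.1504  1.6056 -0.5008  1.4324 -1.0094] F [-0.514  -0.7441 -0.7874] w 0.1901736777591087
tool z vs -axis, in tool frame [0.0005 0.0015 1.0001] tool x.ey 1.0003160462525524
move in tool frame [0.0003 0.0003 0.0203]
pos [ 0.5494 -0.1921  0.2885] tip [ 0.5573 -0.1152  0.1784] q [ 0.6647  0.3988 -0.1504  1.6056 -0.5008  1.4324 -1.0094] F [-0.514  -0.7441 -0.7874] w 0.1901736777591087
tool z vs -axis, in tool frame [0.0005 0.0015 1.0001] tool x.ey 1.0003160462525524
move in tool frame [0.0003 0.0003 0.0203]
```

```bash
python3 -m pendant '[{"tx":0,"ty":0,"tz":0.012,"ax":0,"ay":0,"az":0},{"tx":0,"ty":0,"tz":0.012,"ax":0,"ay":0,"az":0},{"tx":0,"ty":0,"tz":0.012,"ax":0,"ay":0,"az":0},{"tx":0,"ty":0,"tz":0,"ax":0,"ay":0,"az":0},{"tx":0,"ty":0,"tz":0,"ax":0,"ay":0,"az":0}]' 0
```

```text
clock: 13.15
position: [0.5513, -0.1712, 0.2586]
tcp_rot: [-2.526, 0.128, -0.04]
ft_force: [-0.9, 0.3, -0.3]
grip_width: 0.189
```

```bash
python3 -m pendant '[{"tx":0,"ty":0,"tz":0.01,"ax":0,"ay":0,"az":0},{"tx":0,"ty":0,"tz":0.01,"ax":0,"ay":0,"az":0},{"tx":0,"ty":0,"tz":0.01,"ax":0,"ay":0,"az":0},{"tx":0,"ty":0,"tz":0,"ax":0,"ay":0,"az":0}]' 0
python3 -c "
from st import *
show(np.array([.5588,-.104,.1615]),-.125)"
```

```text
clock: 13.55
position: [0.5527, -0.1529, 0.233]
tcp_rot: [-2.525, 0.128, -0.038]
ft_force: [-0.5, -0.1, -0.5]
grip_width: 0.189
pos [ 0.5527 -0.1529  0.233 ] tip [ 0.5603 -0.0757  0.123 ] q [ 0.6302  0.4171 -0.1739  1.7073 -0.5184  1.3022 -0.9971] F [-0.4545 -0.0723 -0.4579] w 0.18886993970591456
tool z vs -axis, in tool frame [0.0029 0.0027 1.0001] tool x.ey 1.000312165218148
move in tool frame [0.0013 0.0009 0.0772]
```

```bash
python3 -m pendant '[{"tx":0.001,"ty":0.001,"tz":0.006,"ax":-0.15,"ay":0.15,"az":0},{"tx":0,"ty":0,"tz":0.006,"ax":0,"ay":0,"az":0},{"tx":0,"ty":0,"tz":0.006,"ax":0,"ay":0,"az":0},{"tx":0,"ty":0,"tz":0.006,"ax":0,"ay":0,"az":0}]' 0
```

```text
clock: 13.95
position: [0.5557, -0.1417, 0.2139]
tcp_rot: [-2.529, 0.13, -0.045]
ft_force: [0.0, -3.0, 3.9]
grip_width: 0.189
```

```bash
python3 -m pendant '[{"tx":0,"ty":0,"tz":0.006,"ax":0,"ay":0,"az":0},{"tx":0,"ty":0,"tz":0.006,"ax":0,"ay":0,"az":0},{"tx":0,"ty":0,"tz":0.006,"ax":0,"ay":0,"az":0}]' 0
```

```text
clock: 14.25
position: [0.5566, -0.131, 0.1989]
tcp_rot: [-2.529, 0.13, -0.044]
ft_force: [-1.7, -4.8, 5.4]
grip_width: 0.187
```

```bash
python3 -m pendant '[{"tx":0,"ty":0,"tz":0.006,"ax":0,"ay":0,"az":0},{"tx":0,"ty":0,"tz":0.006,"ax":0,"ay":0,"az":0}]' 0;python3 -c "
from st import *
show(np.array([.5588,-.104,.1615]),-.125)"
```

```text
clock: 14.45
position: [0.5573, -0.1241, 0.189]
tcp_rot: [-2.529, 0.13, -0.044]
ft_force: [-0.1, 0.2, -0.8]
grip_width: 0.188
pos [ 0.5573 -0.1241  0.189 ] tip [ 0.5654 -0.0475  0.0786] q [ 0.6014  0.4421 -0.1924  1.7754 -0.5361  1.1927 -0.9861] F [-0.0544  0.2167 -0.7556] w 0.18781281557253618
tool z vs -axis, in tool frame [-0.0017 -0.001   1.0001] tool x.ey 1.0003149558686812
move in tool frame [-0.0006 -0.0008  0.0245]
```

```bash
python3 -m pendant '[{"tx":0,"ty":0,"tz":0.006,"ax":0,"ay":0,"az":0},{"tx":0,"ty":0,"tz":0.006,"ax":0,"ay":0,"az":0},{"tx":0,"ty":0,"tz":0.006,"ax":0,"ay":0,"az":0}]' 0
```

```text
clock: 14.75
position: [0.5584, -0.1136, 0.1742]
tcp_rot: [-2.529, 0.13, -0.044]
ft_force: [0.4, 0.2, -1.3]
grip_width: 0.189
```

```bash
python3 -m pendant '[{"tx":0,"ty":0,"tz":0.002,"ax":0,"ay":0,"az":0},{"tx":0,"ty":0,"tz":0.002,"ax":0,"ay":0,"az":0}]' 0
```

```text
clock: 14.95
position: [0.5587, -0.1117, 0.1712]
tcp_rot: [-2.529, 0.13, -0.044]
ft_force: [-0.6, 0.8, -1.2]
grip_width: 0.189
```

```bash
python3 -m pendant '[{"tx":0,"ty":0,"tz":0.002,"ax":0,"ay":0,"az":0}]' 0
```

```text
clock: 15.05
position: [0.5588, -0.1108, 0.1697]
tcp_rot: [-2.529, 0.13, -0.044]
ft_force: [-0.3, -0.1, -0.0]
grip_width: 0.19
```

```bash
python3 -m pendant '[{"tx":0,"ty":0,"tz":0.0015,"ax":0,"ay":0,"az":0}]' 0
```

```text
clock: 15.15
position: [0.5589, -0.1099, 0.1685]
tcp_rot: [-2.529, 0.13, -0.044]
ft_force: [0.4, 1.6, -1.5]
grip_width: 0.195
```

```bash
python3 -m pendant '[{"tx":0,"ty":0,"tz":0.001,"ax":0,"ay":0,"az":0}]' 0
```

```text
clock: 15.25
position: [0.559, -0.1094, 0.1677]
tcp_rot: [-2.529, 0.13, -0.044]
ft_force: [0.1, -0.4, -0.6]
grip_width: 0.192
```

```bash
python3 -m pendant '[{"tx":0,"ty":0,"tz":0.001,"ax":0,"ay":0,"az":0},{"tx":0,"ty":0,"tz":0.0005,"ax":0,"ay":0,"az":0}]' 0
python3 - <<'E'
from h import *
snap('scene','scene5.png');snap('wrist','wrist5.png')
b=lambda f,x,y,w,h,k: cv2.resize(cv2.imread('pics/'+f)[y:y+h,x:x+w],None,fx=k,fy=k,interpolation=3)
cv2.imwrite('pics/m5.png',np.hstack([b('scene5.png',170,140,100,130,4),b('wrist5.png',200,140,100,130,4)]))
E
```

```text
clock: 15.45
position: [0.5591, -0.1085, 0.1665]
tcp_rot: [-2.529, 0.13, -0.044]
ft_force: [-0.8, -0.6, -0.8]
grip_width: 0.192
```

View pics/m5.png

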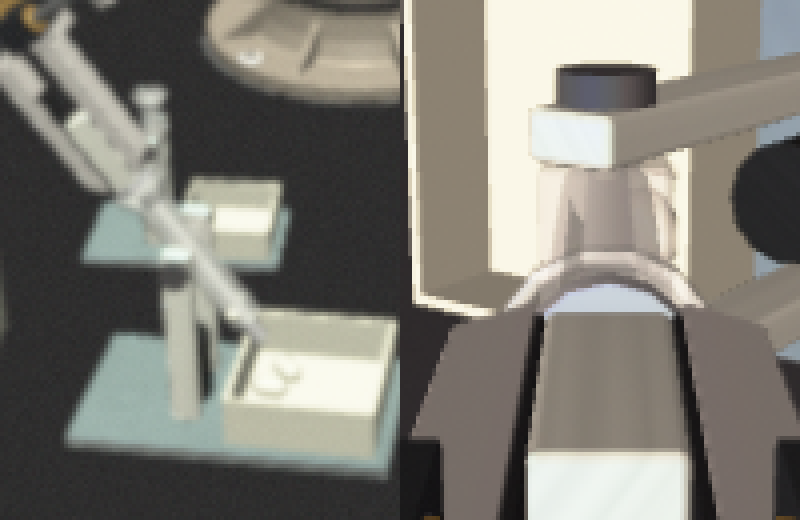

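Both bars lie in the tray, around scene pixel (238,235), and the collar is at the rim. No contact force yet, so I press on gently.

```bash
python3 -m pendant '[{"tx":0,"ty":0,"tz":0.001,"ax":0,"ay":0,"az":0},{"tx":0,"ty":0,"tz":0,"ax":0,"ay":0,"az":0}]' 0
```

```text
clock: 15.75
position: [0.5591, -0.1079, 0.1657]
tcp_rot: [-2.529, 0.13, -0.044]
ft_force: [-0.2, -0.5, -1.3]
grip_width: 0.189
```

```bash
python3 -m pendant '[{"tx":0,"ty":0,"tz":0.001,"ax":0,"ay":0,"az":0},{"tx":0,"ty":0,"tz":0,"ax":0,"ay":0,"az":0}]' 0
```

```text
clock: 15.95
position: [0.5592, -0.1073, 0.165]
tcp_rot: [-2.529, 0.13, -0.044]
ft_force: [-1.1, 0.2, 1.6]
grip_width: 0.19
```

```bash
python3 -m pendant '[{"tx":0,"ty":0,"tz":0.001,"ax":0,"ay":0,"az":0},{"tx":0,"ty":0,"tz":0,"ax":0,"ay":0,"az":0}]' 0;python3 -c "
from st import *
show(np.array([.5588,-.104,.1615]),-.125)"
```

```text
clock: 16.15
position: [0.5594, -0.107, 0.1646]
tcp_rot: [-2.529, 0.13, -0.045]
ft_force: [-2.6, -3.2, 8.7]
grip_width: 0.192
pos [ 0.5594 -0.107   0.1646] tip [ 0.5676 -0.0304  0.0543] q [ 0.5846  0.4604 -0.2039  1.8096 -0.5485  1.1333 -0.9791] F [-2.6376 -3.2377  8.6851] w 0.19158450114019482
tool z vs -axis, in tool frame [-0.0025 -0.001   1.0001] tool x.ey 1.0003132289105572
move in tool frame [-0.0009 -0.0006 -0.0054]
```

```bash
python3 -m pendant '[{"tx":0,"ty":0,"tz":0.001,"ax":0,"ay":0,"az":0},{"tx":0,"ty":0,"tz":0,"ax":0,"ay":0,"az":0}]' 0
```

```text
clock: 16.35
position: [0.5595, -0.1069, 0.1643]
tcp_rot: [-2.529, 0.13, -0.045]
ft_force: [-5.8, -4.9, 16.2]
grip_width: 0.185
```

```bash
python3 -m pendant '[{"tx":-0.001,"ty":0.0,"tz":0,"ax":0,"ay":0,"az":0},{"tx":0,"ty":0,"tz":0,"ax":0,"ay":0,"az":0}]' 0
```

```text
clock: 16.55
position: [0.5592, -0.1069, 0.1644]
tcp_rot: [-2.529, 0.131, -0.047]
ft_force: [-0.6, -5.4, 13.1]
grip_width: 0.194
```

```bash
python3 -m pendant '[{"tx":-0.0005,"ty":0.0,"tz":0.001,"ax":0,"ay":0,"az":0},{"tx":0,"ty":0,"tz":0,"ax":0,"ay":0,"az":0}]' 0
```

```text
clock: 16.75
position: [0.5593, -0.1067, 0.1642]
tcp_rot: [-2.53, 0.131, -0.049]
ft_force: [-0.8, -7.7, 19.3]
grip_width: 0.194
```

Axial force is 21 N with little further travel, so the collar is seated. Releasing and checking.

```bash
python3 -m pendant '[{"tx":0,"ty":0,"tz":0,"ax":0,"ay":0,"az":0},{"tx":0,"ty":0,"tz":0,"ax":0,"ay":0,"az":0},{"tx":0,"ty":0,"tz":0,"ax":0,"ay":0,"az":0},{"tx":0,"ty":0,"tz":0,"ax":0,"ay":0,"az":0},{"tx":0,"ty":0,"tz":0,"ax":0,"ay":0,"az":0}]' 0.45
python3 - <<'E'
from h import *
snap('wrist','wrist6.png')
im=cv2.imread('pics/wrist6.png')[130:310,140:380]
cv2.imwrite('pics/m6.png',cv2.resize(im,None,fx=3,fy=3,interpolation=3))
E
```

```text
clock: 17.25
position: [0.5578, -0.1054, 0.1622]
tcp_rot: [-2.529, 0.13, -0.044]
ft_force: [0.2, 0.9, -0.7]
grip_width: 0.448
```

View pics/m6.png

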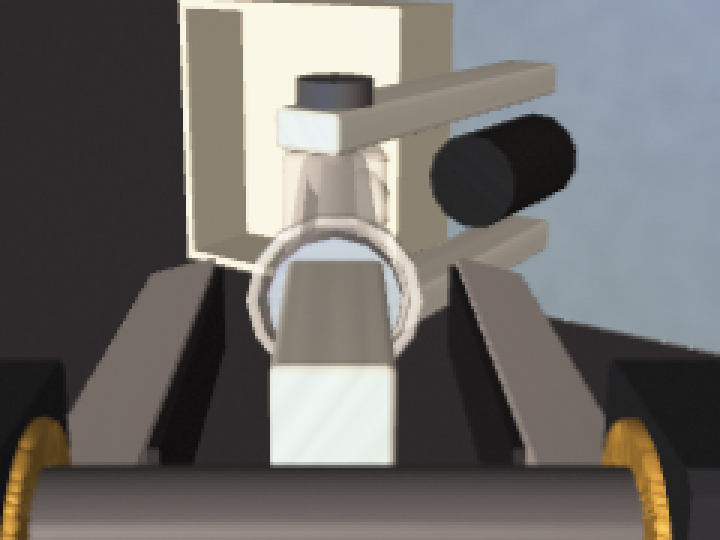

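Fingers are clear of the handle, and the collar sits in the flared rim. Retracting along the axis.

```bash
python3 -m pendant '[{"tx":0,"ty":0,"tz":-0.02,"ax":0,"ay":0,"az":0},{"tx":0,"ty":0,"tz":-0.03,"ax":0,"ay":0,"az":0},{"tx":0,"ty":0,"tz":-0.04,"ax":0,"ay":0,"az":0},{"tx":0,"ty":0,"tz":-0.04,"ax":0,"ay":0,"az":0},{"tx":0,"ty":0,"tz":-0.03,"ax":0,"ay":0,"az":0},{"tx":0,"ty":0,"tz":0,"ax":0,"ay":0,"az":0},{"tx":0,"ty":0,"tz":0,"ax":0,"ay":0,"az":0}]' 0.45
python3 - <<'E'
from h import *
np.set_printoptions(precision=4,suppress=True)
for n in ('scene','top','wrist'): snap(n,n+'7.png')
b=lambda f,x,y,w,h,k: cv2.resize(cv2.imread('pics/'+f)[y:y+h,x:x+w],None,fx=k,fy=k,interpolation=3)
cv2.imwrite('pics/m7.png',np.hstack([b('scene7.png',170,140,100,130,4),b('wrist7.png',200,120,100,130,4)]))
cv2.imwrite('pics/top7s.png',b('top7.png',130,110,320,200,2.5))
O=np.array([.5605,-.076]);ex=np.array([.103,.995]);ey=np.array([-.995,.103])
for f in ('wrist7.png','scene7.png'):
    c=load(f);X=cloud(c);S=np.stack([(X[...,:2]-O)@ex,(X[...,:2]-O)@ey,X[...,2]],-1)
    t=np.radians(35);a=-S[...,0]*np.sin(t)+(S[...,2]-.12)*np.cos(t); w=S[...,0]*np.cos(t)+(S[...,2]-.12)*np.sin(t)
    m=(abs(w)<.02)&(abs(S[...,1])<.02)&(a>.06)&(a<.13); print(f,m.sum(),'handle top a',a[m].max() if m.any() else 0,np.percentile(a[m],95))
    m=(a<-.062)&(a>-.09)&(abs(w)<.012)&(abs(S[...,1])<.012);print('tip',m.sum(),a[m].min() if m.any() else '')
    m=(S[...,2]>.02)&(S[...,2]<.032)&(abs(S[...,0]-.075)<.038)&(abs(S[...,1])<.04); print('bars px',m.sum(),S[m].mean(0) if m.any() else '')
E
```

```text
clock: 18.0
position: [0.5481, -0.1967, 0.2934]
tcp_rot: [-2.529, 0.13, -0.044]
ft_force: [-0.6, 1.3, -1.2]
grip_width: 0.448
wrist7.png 525 handle top a 0.10245447290502327 0.10180343193443823
tip 0 
bars px 18 [ 0.0481 -0.0028  0.0246]
scene7.png 181 handle top a 0.10162950424543424 0.10042951868410033
tip 26 -0.07962448466008974
bars px 62 [0.0525 0.0055 0.0241]
```

View pics/m7.png

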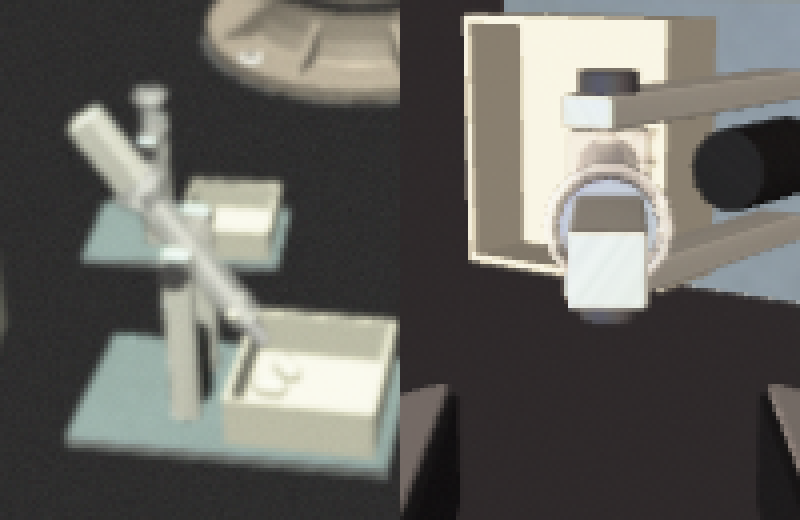

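View pics/top7s.png

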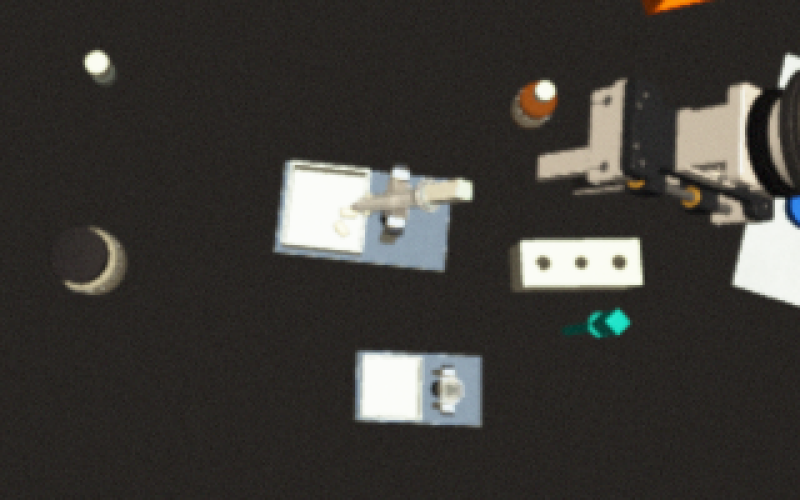

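View pics/scene7.png

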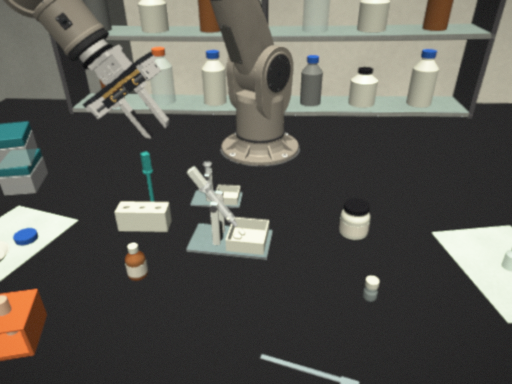

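Everything matches: the handle top is 102 mm from the pivot along the axis, as expected with the collar seated about 3.5–4 mm into the flare. The tip is about 19 mm out of the outlet. Two bars lie in the tray, and the jar, bottle and vial are where they were. Handing in.

```bash
python3 -c "
from h import *
print(workorder.job_done())"
```

```text
the job is handed in; nothing more can be done
None
```

The job is done and handed in at about 18 s of the 67 s allowed. I tipped the tube to its stop, took the grey rod from the rack and pushed it down until the collar seated. Then I let go and backed the gripper clear.

**Last checks:**
- **Tube:** the rim plane measured 35° right after tipping. The tube still looks fully tipped in the final pictures.
- **Bars:** the scene and top views show both bars in the tray.
- **Rod:** the collar met firm resistance at about 20 N. It stopped about 4 mm inside the flare rather than level with the rim, because the 26 mm collar fits into the 29 mm mouth. The tip stands about 19 mm out of the lower end, where the description says 15 mm.
- **Other items:** by eye in the before and after pictures, the jar, bottle and vial have not moved. The gripper is touching nothing.

**What went wrong:** while tipping, the tube reached its stop earlier than I had worked out. I had chained three moves without reading the force between them, so the fingertips pressed at up to 92 N on the wrist sensor before I backed off. That is under the 120 N wrist limit. It is well over 40 N, though that limit is stated for the arm and gripper body, and as far as I can tell only the fingers were in contact. I could see no damage or shift afterwards.

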